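# Line up the slide boxes against the bench stop

### The job

Tidy the three grey slide boxes into one straight, closed-up row in the corner of the metal L-shaped stop: slide them along the table, without lifting or tipping them, until each has a long side flush against the long strip, the first touches the short end strip and each touches the next. Leave the jar, the brown bottle and the stack of dishes where they stand.

Things in the scene. Friction and masses are not known exactly. Their poses are not given: they have to be found in the camera images.
- slidebox1: one of three identical, interchangeable closed slide boxes, grey plastic with a dark seam and a blank paper label on top; flat block 80 (its x) by 100 (its y, the long side) by 36 mm high, vertical sides, 0.2 to 0.45 kg, loose; origin at the centre of its underside, z up; starts turned at most 20 degrees from the robot's axes
- slidebox2: one of three identical, interchangeable closed slide boxes, grey plastic with a dark seam and a blank paper label on top; flat block 80 (its x) by 100 (its y, the long side) by 36 mm high, vertical sides, 0.2 to 0.45 kg, loose; origin at the centre of its underside, z up; starts turned at most 20 degrees from the robot's axes
- slidebox3: one of three identical, interchangeable closed slide boxes, grey plastic with a dark seam and a blank paper label on top; flat block 80 (its x) by 100 (its y, the long side) by 36 mm high, vertical sides, 0.2 to 0.45 kg, loose; origin at the centre of its underside, z up; starts turned at most 20 degrees from the robot's axes
- stop: fixed L-shaped aluminium stop, strips 18 mm wide, 20 mm high. Origin: inner corner at table height. Long strip: 340 mm along its +y, inner face at its x = 0; end strip: 95 mm along its -x, inner face at its y = 0. x points away from the robot, turned up to 5 degrees. The row lies at x < 0, y > 0: box centres at x -40, y 50, 150, 250 mm, box axes parallel to the stop's or half a turn round
- jar: bystander: closed glass jar with white cap, 56 mm across, 70 mm high, standing loose in the same line as the slide boxes, between or beside them (which place varies); origin at the centre of its underside
- stain_bottle: bystander: brown glass bottle, 48 mm across, 100 mm high, loose, to the right of the stop; origin at the centre of its underside
- dishes: bystander: stack of glass petri dishes, 93 mm across, 39 mm high, loose, right of the boxes; origin at the centre of its underside
Mind the look-alikes: they are no part of the job. What is shaped like the slidebox2 but orange, pink or yellow is not meant.

How it is judged:
By the outcome, as a careful person would: the job done as asked, in the order asked, and still so for the second after the job is handed in, with the robot touching nothing.
It also fails if it takes over 64 s, if anything falls off the work surface, if the arm or the gripper's body presses on something with over 40 N, if the wrist force passes 120 N, or if a joint passes its speed limit or range.

### The arm

A 6-joint arm with a two-finger parallel gripper is mounted at the origin on the work surface. World frame = base frame: x ahead of the robot, y to its left, z up, the work surface at z = 0. Lengths are in m, angles in degrees, forces in N, time in s.
With the tool pointing down it reaches from about 0.375 to 0.925 m from the base axis. Payload 5.7 kg.
Tool frame: the origin (TCP) lies at the very end of the fingers, on their centre line; the grasp point (between the pads) lies 19 mm behind it; z points along the fingers, y is the line along which they close (so a half turn about z gives the same grasp; the last joint's range is limited). The gripper opens to 85 mm and grips with 20 to 120 N. Pads are 22 mm wide; open, the fingers measure 114 mm over their backs; the gripper's body (76 mm by 85 mm) begins 54 mm behind the grasp point. The pads swing forward as they close: fully open they stand 13 mm farther back than shut.
Start: joints at [64.853, 20.558, 86.54, -0, 72.909, -6.595], TCP at [0.191, 0.569, 0.231] pointing down, gripper open.
Joint ranges: [-170.27, 170.27], [-57.76, 135], [12.27, 136.19], [-55.21, 235.2], [11.17, 155.16], [-170.74, 170.74]. Speed limits (degrees/s): [136.94, 136.94, 180, 180, 180, 180].

### API

Orientations are given as [roll, pitch, yaw] about the fixed x, y, z axes, in that order (R = Rz(yaw) Ry(pitch) Rx(roll)).
In Python, from plant import r, camera, calibration, recognise, pinpoint gives the robot as it stands.
- The arm moves only by the tool move_arm, never from a script. Its argument "targets" is one flat list of numbers, 7 for each row, row after row: the shift along the world's x, y, z in mm, then the turn, a rotation vector about the world's x, y, z in degrees, then the opening, from 0 (shut) to 1 (fully open). In form: [x, y, z, rx, ry, rz, jaw, x, y, z, rx, ry, rz, jaw, ...]. A call has 1 to 12 rows; each row shifts and turns the commanded pose from where the row before left it; what a row does not reach is not made up. A row lasts 1/12 s, in which the tool goes at most 41.7 mm and 7.16 degrees, less where a joint would pass 70% of its speed; a pose out of reach is approached as far as the arm can. A call with a gripper value outside its range is refused whole. The fingers move at their own pace and stop on an object; the grip force is fixed at half the most. Time passes only in rows, so rows that do not move let the fingers close. It gives the time, the measured TCP pose, the force, the opening and the grip force at its end, in the units of the state.
- r.observe(): the state, without advancing time (a new reading comes with each control period).
- camera(name): name is "scene" or "top" or "wrist"; returns the picture (420x560x3 uint8, red, green, blue); there is no depth.
- calibration(name): a dict with "fov_y" (degrees; the focal length in pixels is half the picture's height over the tangent of half this angle, whatever the lens; pixels are square), "cx", "cy" (the principal point, pixels), "R" (3x3) and "t" (3): a world point X has camera coordinates R X + t; the wrist camera has in their place "hand_eye" (4x4, takes a point from camera to tool coordinates, whose origin is the TCP and whose axes are the flange's). Camera axes: x right, y down, z forward; pixel columns grow to the right and rows downward; lengths in m; the calibration is good to about 2 mm. A picture is of the moment at which its call begins: read the wrist's pose just before it. calibration takes no time and is no camera call.
- r.finish_job(): hands the job in; it is judged then, once.
Trained networks look in the newest picture that a camera, given by its name, has taken for a name from the list of things; names that differ only in an ending like _2 or _b are one class to them, and where a whole thing is asked for, a point or a joint stands for the part that bears it (a point fixed in the world has none). Each returns a list of dicts, best first, with "confidence" (0 to 1); they miss things now and then, are a little off and sometimes report something else, mostly with a low value. They report only what shows in the picture. A call takes as long as a camera call. They do not tell look-alikes from the thing itself.
- recognise(target, camera): "at" ([x, y, z] in m, in world coordinates, good to about 4 mm: the middle of the surface that is visible of it).
- pinpoint(target, camera): "at" ([x, y, z] in m, in world coordinates, good to about 4 mm: a listed point, or the origin of a listed thing).
The state is a dict: "t": time; "qpos": joint angles; "qd": joint speeds; "joint_torque": joint torques, N m; "tool_pos": TCP position; "tcp_rot": TCP orientation; "wrist_force": force on the tool from outside, world axes, zero at the start; "torque": the same for the moment, N m; "gripper_width": finger opening in m; "grip_force": force on a finger pad.
Only numpy, scipy, OpenCV 4.12 (cv2) and the standard library are available. Lean on these libraries where they do the work, as an engineer would, in place of code of your own. Each camera call takes 0.05 s, during which the arm holds its last target. There are 200 camera calls.

## Working session

There is one attempt and no reset: what is moved stays moved. The work goes in short steps, Python scripts to look and compute and a tool call to move; the robot and the scene stay as the last step left them, time stands still between calls to the robot, and variables do not carry over. Pictures are saved under pics/ and viewed, at most 10 in all, crops included, and the job is handed in when it is done.

Besides the shell and the picture viewer there is one more tool, called in YAML: its name, and indented under it one key for each argument. move_arm: Moves the arm, as the interface text tells. Its arguments: {"type":"object","properties":{"targets":{"type":"array"}},"required":["targets"]}

```bash
mkdir -p pics; python3 - <<'E'
from plant import r,camera,calibration,recognise,pinpoint
import cv2
for n in("top","scene"):
    im=camera(n); cv2.imwrite(f"pics/{n}0.png",im[:,:,::-1])
    for t in("slidebox1","stop","jar","stain_bottle","dishes"):
        print(n,t,[( [round(float(v),3) for v in d["at"]],round(d["confidence"],2)) for d in pinpoint(t,n)])
c=calibration("top");print(c);print(r.observe()["t"],r.observe()["tcp_rot"])
E
```

```text
top slidebox1 [([0.359, -0.101, 0.002], 0.98), ([0.722, 0.386, 0.001], 0.94), ([0.529, -0.108, -0.001], 0.8), ([0.2, 0.295, 0.002], 0.73), ([0.511, 0.045, 0.0], 0.69), ([0.507, 0.204, 0.004], 0.63)]
top stop [([0.697, -0.263, -0.0], 0.86), ([0.643, -0.364, -0.001], 0.31)]
top jar [([0.512, 0.35, -0.0], 0.75)]
top stain_bottle [([0.526, -0.104, -0.001], 0.7), ([0.645, -0.366, 0.001], 0.69)]
top dishes [([0.437, -0.331, 0.002], 0.72)]
scene slidebox1 [([0.506, 0.203, -0.001], 0.95), ([0.523, -0.109, 0.002], 0.92), ([0.358, -0.104, 0.001], 0.86), ([0.203, 0.295, 0.004], 0.76), ([0.513, 0.351, 0.004], 0.65), ([0.513, 0.046, -0.004], 0.63), ([0.722, 0.385, -0.001], 0.56)]
scene stop [([0.7, -0.267, -0.004], 0.89), ([0.434, -0.33, -0.001], 0.68)]
scene jar [([0.513, 0.351, 0.002], 0.94)]
scene stain_bottle [([0.643, -0.362, 0.001], 0.6)]
scene dishes [([0.43, -0.33, 0.0], 0.65)]
{'fov_y': 51.50183524737763, 'cx': 282.5004170729959, 'cy': 208.19976645710315, 'R': array([[ 0.02949568, -0.9994765 ,  0.01329381],
       [-0.99297772, -0.03082305, -0.11421557],
       [ 0.11456554, -0.00983159, -0.99336704]]), 't': array([-0.02106657,  0.47669232,  1.27394835])}
0.6 [-1.79994994e+02 -2.88485512e-03  1.61446463e+02]
```

View pics/top0.png

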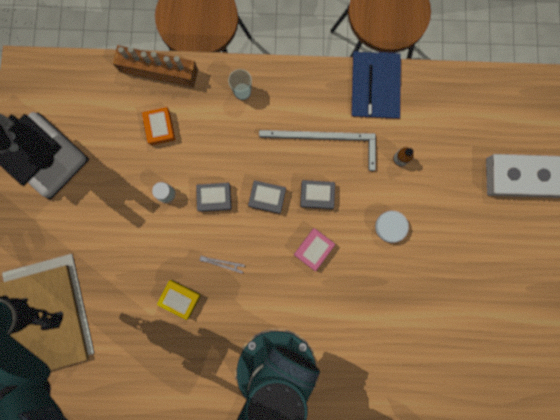

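View pics/scene0.png

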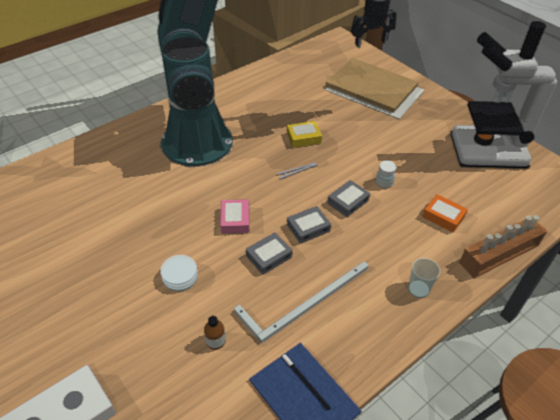

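Top view candidates: grey boxes at (214,197), (268,197) and (318,194). The look-alikes are orange (158,126), pink (315,250) and yellow (179,300). I choose the three grey ones. The stop's corner is near (372,137), the jar at (163,192), the bottle at (404,157) and the dishes at (392,227). The scene view agrees. Next I'll measure poses and take a close crop.

```bash
cat > h.py <<'E'
from plant import r,camera,calibration
import cv2,numpy as np
def world(uv,z,n="top"):
    c=calibration(n);f=210/np.tan(np.radians(c["fov_y"]/2));R,t=np.array(c["R"]),np.array(c["t"])
    d=R.T@np.array([(uv[0]-c["cx"])/f,(uv[1]-c["cy"])/f,1]);o=-R.T@t
    return (o+d*(z-o[2])/d[2])[:2]
def rects(mask,z,lo,hi):
    out=[]
    for k in cv2.findContours(mask,cv2.RETR_EXTERNAL,cv2.CHAIN_APPROX_NONE)[0]:
        if not lo<cv2.contourArea(k)<hi: continue
        w=np.array([world(p[0],z) for p in k],np.float32)
        (c,s,a)=cv2.minAreaRect(w*1000); out.append((np.round(c),np.round(s),round(a,1),k[:,0].mean(0).round()))
    return out
E
python3 - <<'E'
from h import *
im=camera("top");hsv=cv2.cvtColor(im,cv2.COLOR_RGB2HSV)
lab=((hsv[...,1]<60)&(hsv[...,2]>140)).astype(np.uint8)*255
print("labels/strips");[print(x) for x in rects(lab,0.036,100,3000) if 100<x[3][1]<260]
print("strip z");[print(x) for x in rects(lab,0.02,100,3000) if 100<x[3][1]<180]
dark=(((hsv[...,1]<70)&(hsv[...,2]<130))|(lab>0)).astype(np.uint8)*255
print("boxes");[print(x) for x in rects(dark,0.030,500,3000) if 100<x[3][1]<260]
c=im[110:270,140:430]
cv2.imwrite("pics/c1.png",cv2.resize(c,None,fx=2.7,fy=2.7,interpolation=3)[:,:,::-1])
E
```

```text
labels/strips
(array([ 356., -107.]), array([46., 71.]), 54.5, array([315., 250.]))
(array([ 433., -333.]), array([90., 89.]), 0.3, array([392., 226.]))
(array([510., 203.]), array([45., 68.]), 2.9, array([213., 195.]))
(array([516.,  41.]), array([70., 45.]), 79.2, array([267., 195.]))
(array([ 528., -110.]), array([70., 44.]), 88.2, array([318., 192.]))
(array([519., 359.]), array([48., 47.]), 3.4, array([160., 190.]))
(array([ 603., -741.]), array([119., 202.]), 0.1, array([527., 174.]))
(array([ 669., -258.]), array([90., 40.]), 0.5, array([370., 145.]))
(array([ 705., -101.]), array([261.,  17.]), 89.9, array([316., 134.]))
(array([721., 377.]), array([67., 43.]), 13.6, array([158., 124.]))
strip zTraceback (most recent call last):
  File "<stdin>", line 5, in <module>
  File "h.py", line 11, in rects
    w=np.array([world(p[0],z) for p in k],np.float32)
                ~~~~~^^^^^^^^
  File "h.py", line 4, in world
    c=calibration(n);f=210/np.tan(np.radians(c["fov_y"]/2));R,t=np.array(c["R"]),np.array(c["t"])
ValueError: time passes only in moves, steps and waits
```

```bash
sed -i 's/^import cv2,numpy as np/import cv2,numpy as np\nC={n:calibration(n) for n in ("top","scene")}/; s/c=calibration(n);/c=C[n];/' h.py
python3 - <<'E'
from h import *
im=camera("top");hsv=cv2.cvtColor(im,cv2.COLOR_RGB2HSV)
lab=((hsv[...,1]<60)&(hsv[...,2]>120)).astype(np.uint8)*255
print("strip z");[print(x) for x in rects(lab,0.02,100,3000) if 100<x[3][1]<180 and 250<x[3][0]<420]
# long strip lower/upper edge fit
for u0,u1 in((268,364),):
    m=[(u,np.mean(np.nonzero(lab[120:150,u])[0])+120) for u in range(u0,u1) if lab[120:150,u].sum()>255]
    w=np.array([world(p,.02) for p in m])
    p=np.polyfit(w[:,1],w[:,0],1); print("centre x=",p[1],"slope",p[0],"deg",np.degrees(np.arctan(p[0])),w[[0,-1]])
m=[(np.mean(np.nonzero(lab[v,355:390])[0])+355,v) for v in range(143,168) if lab[v,355:390].sum()>255]
w=np.array([world(p,.02) for p in m]);p=np.polyfit(w[:,0],w[:,1],1);print("end y=",p,"at .66",np.polyval(p,.66))
c=im[110:270,140:430]
cv2.imwrite("pics/c1.png",cv2.resize(c,None,fx=2.7,fy=2.7,interpolation=3)[:,:,::-1]);print(r.observe()["t"])
E
```

```text
strip z
(array([ 662., -106.]), array([113., 357.]), 0.2, array([328., 139.]))
centre x= 0.7092267244362997 slope -0.0019880124768744015 deg -0.11390457448676677 [[ 0.71014859  0.04463377]
 [ 0.71043629 -0.24736016]]
end y= [-0.00236313 -0.27284514] at .66 -0.27440480450977905
0.7
```

View pics/c1.png

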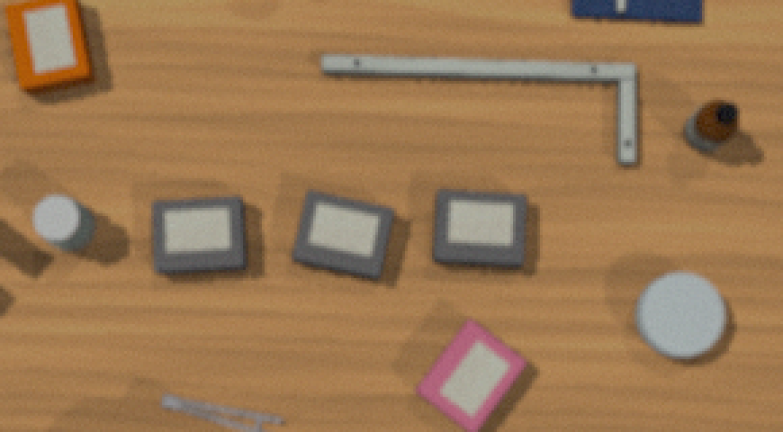

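The crop shows three plain grey boxes at (200,232), (343,232) and (480,228). Orange, pink, jar and dishes are clearly separate. The stop's yaw is about 0, its inner faces are at x≈0.700 and y≈-0.265, and its strip ends at y≈0.075.

Plan:
1. Push the right and middle boxes in +x to the strip, with two fingertips spread along y.
2. Push both in -y to the end strip.
3. Push the left box in -y, then +x, then -y.

move_arm:
  targets: [21.6,-26.6,0,0,0,1.55,0.4,21.6,-26.6,0,0,0,1.55,0.4,21.6,-26.6,0,0,0,1.55,0.4,21.6,-26.6,0,0,0,1.55,0.4,21.6,-26.6,0,0,0,1.55,0.4,21.6,-26.6,0,0,0,1.55,0.4,21.6,-26.6,0,0,0,1.55,0.4,21.6,-26.6,0,0,0,1.55,0.4,21.6,-26.6,0,0,0,1.55,0.4,21.6,-26.6,0,0,0,1.55,0.4,21.6,-26.6,0,0,0,1.55,0.4,21.6,-26.6,0,0,0,1.55,0.4]

```text
t: 1.7
tool_pos: [0.451, 0.2481, 0.2315]
tcp_rot: [180.0, 0.0, -179.9]
wrist_force: [0.5, 0.8, -0.5]
gripper_width: 0.0342
grip_force: 0.0
```

move_arm:
  targets: [0,-36,-10,0,0,0,0.4,0,-36,-10,0,0,0,0.4,0,-36,-10,0,0,0,0.4,0,-36,-10,0,0,0,0.4,0,-36,-10,0,0,0,0.4,0,-36,-10,0,0,0,0.4,0,-36,-10,0,0,0,0.4,0,-36,-10,0,0,0,0.4,0,-36,-10,0,0,0,0.4,0,-36,-10,0,0,0,0.4,0,0,0,0,0,0,0.4]

```text
t: 2.62
tool_pos: [0.4506, -0.116, 0.1303]
tcp_rot: [-179.9, 0.0, 179.8]
wrist_force: [0.7, 0.1, 0.9]
gripper_width: 0.0339
grip_force: 0.0
```

move_arm:
  targets: [0,2,-35,0,0,0,0.4,0,2,-35,0,0,0,0.4,0,2,-30,0,0,0,0.4,0,0,-21,0,0,0,0.4,0,0,0,0,0,0,0.4,12,0,0,0,0,0,0.4,12,0,0,0,0,0,0.4,12,0,0,0,0,0,0.4,12,0,0,0,0,0,0.4,12,0,0,0,0,0,0.4,12,0,0,0,0,0,0.4]

```text
t: 3.53
tool_pos: [0.523, -0.1042, 0.0118]
tcp_rot: [-180.0, 0.0, -179.9]
wrist_force: [-1.6, 0.6, -0.1]
gripper_width: 0.034
grip_force: 0.4
```

move_arm:
  targets: [12,0,0,0,0,0,0.4,12,0,0,0,0,0,0.4,12,0,0,0,0,0,0.4,12,0,0,0,0,0,0.4,10,0,0,0,0,0,0.4,8,0,0,0,0,0,0.4,5,0,0,0,0,0,0.4,4,0,0,0,0,0,0.4,0,0,0,0,0,0,0.4]

```text
t: 4.28
tool_pos: [0.598, -0.1044, 0.0106]
tcp_rot: [-180.0, 0.1, -179.9]
wrist_force: [0.6, -0.4, 0.4]
gripper_width: 0.0341
grip_force: 0.0
```

move_arm:
  targets: [4,0,0,0,0,0,0.4,3,0,0,0,0,0,0.4,2,0,0,0,0,0,0.4,0,0,0,0,0,0,0.4]

```text
t: 4.62
tool_pos: [0.6066, -0.1045, 0.0102]
tcp_rot: [-180.0, 0.0, -180.0]
wrist_force: [-0.6, 0.1, 0.1]
gripper_width: 0.0342
grip_force: 0.0
```

move_arm:
  targets: [2,0,0,0,0,0,0.4,0,0,0,0,0,0,0.4]

```text
t: 4.78
tool_pos: [0.6083, -0.1045, 0.0102]
tcp_rot: [-180.0, 0.0, -180.0]
wrist_force: [-1.2, 0.0, -0.4]
gripper_width: 0.0347
grip_force: 0.2
```

```bash
python3 - <<'E'
from h import *
im=camera("scene")
cv2.imwrite("pics/s1.png",cv2.resize(im[130:360,190:420],None,fx=2.6,fy=2.6,interpolation=3)[:,:,::-1])
E
```

```text
(no output)
```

View pics/s1.png

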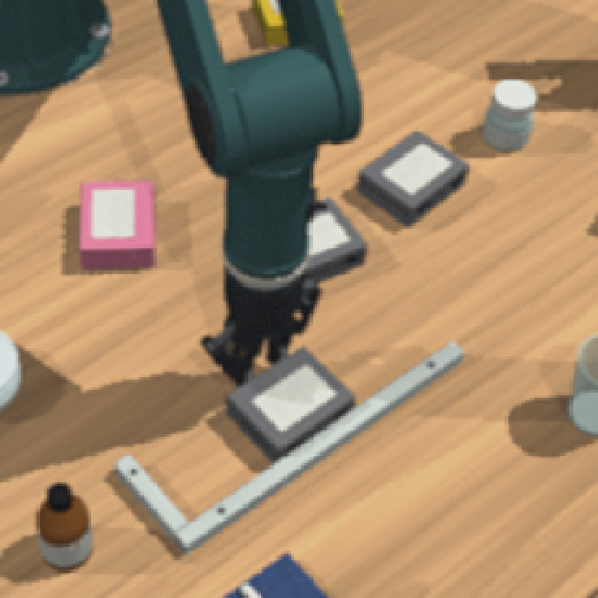

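The right box (crop pixel (290,400)) is almost flush with the strip. I'll keep pushing until the force rises.

move_arm:
  targets: [2,0,0,0,0,0,0.4,0,0,0,0,0,0,0.4]

```text
t: 5.0
tool_pos: [0.6099, -0.1044, 0.0102]
tcp_rot: [-180.0, -0.0, -179.9]
wrist_force: [-1.7, 0.3, -0.1]
gripper_width: 0.0341
grip_force: 0.9
```

move_arm:
  targets: [2,0,0,0,0,0,0.4,0,0,0,0,0,0,0.4]

```text
t: 5.17
tool_pos: [0.6099, -0.1043, 0.01]
tcp_rot: [180.0, -0.2, -179.9]
wrist_force: [-5.2, -1.9, 3.8]
gripper_width: 0.0347
grip_force: 3.1
```

move_arm:
  targets: [-35,0,0,0,0,0,0.4,-40,0,10,0,0,0,0.4,-40,0,20,0,0,0,0.4,-40,10,20,0,0,0,0.4,-10,36,0,0,0,0,0.4,0,40,0,0,0,0,0.4,0,40,0,0,0,0,0.4,0,20,-20,0,0,0,0.4,0,0,-30,0,0,0,0.4,0,0,0,0,0,0,0.4]

```text
t: 6.0
tool_pos: [0.4516, 0.0421, 0.0043]
tcp_rot: [180.0, -0.2, -179.8]
wrist_force: [-1.0, -0.8, 0.1]
gripper_width: 0.0344
grip_force: 0.0
```

move_arm:
  targets: [12,0,0,0,0,0,0.4,12,0,0,0,0,0,0.4,12,0,0,0,0,0,0.4,12,0,0,0,0,0,0.4,12,0,0,0,0,0,0.4,12,0,0,0,0,0,0.4,12,0,0,0,0,0,0.4,12,0,0,0,0,0,0.4,12,0,0,0,0,0,0.4,12,0,0,0,0,0,0.4,10,0,0,0,0,0,0.4,0,0,0,0,0,0,0.4]

```text
t: 7.0
tool_pos: [0.5867, 0.0399, 0.0083]
tcp_rot: [-180.0, 0.2, 180.0]
wrist_force: [0.2, -0.9, 0.9]
gripper_width: 0.0341
grip_force: 0.0
```

move_arm:
  targets: [8,0,0,0,0,0,0.4,6,0,0,0,0,0,0.4,4,0,0,0,0,0,0.4,3,0,0,0,0,0,0.4,2,0,0,0,0,0,0.4,0,0,0,0,0,0,0.4]

```text
t: 7.5
tool_pos: [0.6069, 0.0407, 0.0071]
tcp_rot: [-180.0, 0.0, -180.0]
wrist_force: [-0.4, -1.2, 0.1]
gripper_width: 0.0341
grip_force: 0.3
```

move_arm:
  targets: [2,0,0,0,0,0,0.4,0,0,0,0,0,0,0.4]

```text
t: 7.67
tool_pos: [0.6086, 0.0407, 0.007]
tcp_rot: [-180.0, 0.0, -180.0]
wrist_force: [-1.5, 0.1, 0.3]
gripper_width: 0.0343
grip_force: 0.8
```

move_arm:
  targets: [2,0,0,0,0,0,0.4,0,0,0,0,0,0,0.4]

```text
t: 7.83
tool_pos: [0.6097, 0.0408, 0.0069]
tcp_rot: [-180.0, -0.1, -179.9]
wrist_force: [-2.9, 0.1, 1.5]
gripper_width: 0.0339
grip_force: 1.9
```

move_arm:
  targets: [2,0,0,0,0,0,0.4,0,0,0,0,0,0,0.4]

```text
t: 8.0
tool_pos: [0.6097, 0.0408, 0.0067]
tcp_rot: [-180.0, -0.3, -179.9]
wrist_force: [-8.0, -1.0, 5.1]
gripper_width: 0.0342
grip_force: 4.0
```

move_arm:
  targets: [-15,0,5,0,0,0,0.4,-10,0,25,0,0,-3,0.4,0,0,30,0,0,-7,0.4,0,15,0,0,0,-7,0.4,0,20,0,0,0,-7,0.4,0,20,0,0,0,-7,0.4,10,20,0,0,0,-7,0.4,15,15,0,0,0,-7,0.4,15,0,0,0,0,-7,0.4,15,0,0,0,0,-7,0.4,12,0,0,0,0,-7,0.4,0,0,0,0,0,-7,0.4]

```text
t: 9.0
tool_pos: [0.659, 0.131, 0.0677]
tcp_rot: [179.7, 0.1, 106.7]
wrist_force: [0.1, 0.7, 0.0]
gripper_width: 0.0343
grip_force: 0.0
```

move_arm:
  targets: [0,0,0,0,0,-7,0.4,0,0,0,0,0,-7,0.4,0,0,0,0,0,-3,0.4,0,0,0,0,0,0,0.4]

```text
t: 9.33
tool_pos: [0.6556, 0.1308, 0.0673]
tcp_rot: [179.9, -0.0, 89.9]
wrist_force: [-0.6, 0.0, 0.5]
gripper_width: 0.0341
grip_force: 0.0
```

```bash
python3 - <<'E'
from h import *
im=camera("scene")
cv2.imwrite("pics/s2.png",cv2.resize(im[130:360,190:420],None,fx=2.6,fy=2.6,interpolation=3)[:,:,::-1])
E
```

```text
(no output)
```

View pics/s2.png

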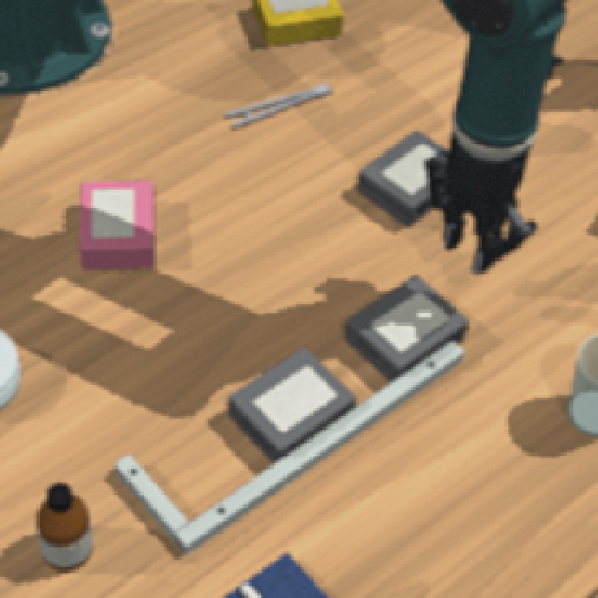

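Both boxes lie along the strip, at crop pixels (292,400) and (407,325). Next I push them in -y towards the end strip.

move_arm:
  targets: [0,0,-30,0,0,0,0.4,0,0,-28,0,0,0,0.4,0,0,0,0,0,0,0.4,0,-10,0,0,0,0,0.4,0,-10,0,0,0,0,0.4,0,-10,0,0,0,0,0.4,0,-10,0,0,0,0,0.4,0,-10,0,0,0,0,0.4,0,-10,0,0,0,0,0.4,0,-10,0,0,0,0,0.4]

```text
t: 10.22
tool_pos: [0.6552, 0.0596, 0.0101]
tcp_rot: [179.9, -0.0, 90.0]
wrist_force: [-0.8, 2.7, 2.1]
gripper_width: 0.0342
grip_force: 1.4
```

move_arm:
  targets: [0,-10,0,0,0,0,0.4,0,-10,0,0,0,0,0.4,0,-10,0,0,0,0,0.4,0,-10,0,0,0,0,0.4,0,-10,0,0,0,0,0.4,0,-10,0,0,0,0,0.4,0,-10,0,0,0,0,0.4,0,-10,0,0,0,0,0.4,0,-8,0,0,0,0,0.4,0,-6,0,0,0,0,0.4,0,-4,0,0,0,0,0.4,0,0,0,0,0,0,0.4]

```text
t: 11.22
tool_pos: [0.6543, -0.0387, 0.0089]
tcp_rot: [-180.0, 0.1, 90.0]
wrist_force: [0.0, -0.4, 0.7]
gripper_width: 0.0339
grip_force: 0.0
```

move_arm:
  targets: [0,-5,0,0,0,0,0.4,0,-4,0,0,0,0,0.4,0,-3,0,0,0,0,0.4,0,0,0,0,0,0,0.4]

```text
t: 11.55
tool_pos: [0.6542, -0.0501, 0.0088]
tcp_rot: [-180.0, 0.0, 90.0]
wrist_force: [-0.9, 0.5, -0.2]
gripper_width: 0.034
grip_force: 0.0
```

move_arm:
  targets: [0,-2,0,0,0,0,0.4,0,0,0,0,0,0,0.4]

```text
t: 11.72
tool_pos: [0.6542, -0.0516, 0.0089]
tcp_rot: [-180.0, 0.0, 90.0]
wrist_force: [-0.0, 0.4, -0.9]
gripper_width: 0.0343
grip_force: 0.4
```

Close enough; the final push will close the rest. Now to the left of the third box.

move_arm:
  targets: [0,12,10,0,0,0,0.4,0,10,30,0,0,0,0.4,0,10,35,0,0,0,0.4,-15,33,15,0,0,0,0.4,-15,33,0,0,0,0,0.4,-15,33,0,0,0,0,0.4,-15,33,0,0,0,0,0.4,-15,33,0,0,0,0,0.4,-15,33,0,0,0,0,0.4,-15,33,0,0,0,0,0.4,-15,33,0,0,0,0,0.4,-15,33,0,0,0,0,0.4]

```text
t: 12.72
tool_pos: [0.5185, 0.2798, 0.1001]
tcp_rot: [179.9, -0.0, 90.1]
wrist_force: [0.4, 0.5, 0.0]
gripper_width: 0.0338
grip_force: 0.0
```

move_arm:
  targets: [-8,0,0,0,0,0,0.4,0,0,0,0,0,0,0.4]

```text
t: 12.88
tool_pos: [0.509, 0.2796, 0.0997]
tcp_rot: [-179.9, 0.0, 90.3]
wrist_force: [0.3, -0.8, -0.0]
gripper_width: 0.0338
grip_force: 0.0
```

```bash
python3 - <<'E'
from h import *
im=camera("top")
cv2.imwrite("pics/t2.png",cv2.resize(im[110:270,140:430],None,fx=2.7,fy=2.7,interpolation=3)[:,:,::-1])
E
```

```text
(no output)
```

View pics/t2.png

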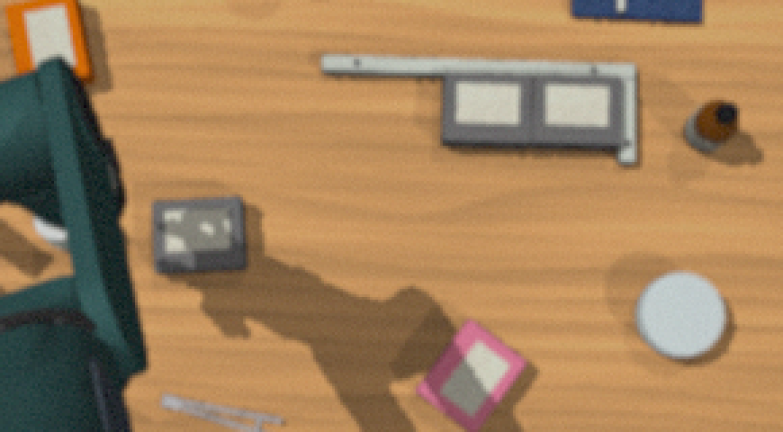

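Two boxes are seated in the corner (crop (490,108) and (578,108)), and the third is at (200,235) with the gripper between it and the jar. Next: descend and push in -y.

move_arm:
  targets: [0,0,-35,0,0,0,0.4,0,0,-33,0,0,0,0.4,0,0,-22,0,0,0,0.4,0,0,0,0,0,0,0.4,0,-10,0,0,0,0,0.4,0,-10,0,0,0,0,0.4,0,-12,0,0,0,0,0.4,0,-12,0,0,0,0,0.4,0,-12,0,0,0,0,0.4,0,-12,0,0,0,0,0.4,0,-12,0,0,0,0,0.4,0,-12,0,0,0,0,0.4]

```text
t: 13.93
tool_pos: [0.5117, 0.1844, 0.0096]
tcp_rot: [180.0, -0.0, 90.0]
wrist_force: [0.1, 1.9, 2.1]
gripper_width: 0.0342
grip_force: 1.2
```

move_arm:
  targets: [0,-12,0,0,0,0,0.4,0,-12,0,0,0,0,0.4,0,-12,0,0,0,0,0.4,0,-12,0,0,0,0,0.4,0,-12,0,0,0,0,0.4,0,-12,0,0,0,0,0.4,0,-12,0,0,0,0,0.4,0,-12,0,0,0,0,0.4,0,-10,0,0,0,0,0.4,0,-8,0,0,0,0,0.4,0,-4,0,0,0,0,0.4,0,0,0,0,0,0,0.4]

```text
t: 14.93
tool_pos: [0.5114, 0.0666, 0.009]
tcp_rot: [-180.0, 0.0, 90.0]
wrist_force: [0.2, 0.6, 0.1]
gripper_width: 0.0341
grip_force: 0.0
```

move_arm:
  targets: [0,12,5,0,0,0,0.4,0,5,30,0,0,7,0.4,0,0,30,0,0,7,0.4,-10,0,0,0,0,7,0.4,-20,-10,0,0,0,7,0.4,-20,-10,0,0,0,7,0.4,-17,-10,0,0,0,7,0.4,0,-10,0,0,0,7,0.4,0,-10,0,0,0,7,0.4,0,-15,0,0,0,7,0.4,0,-15,0,0,0,7,0.4,0,0,0,0,0,7,0.4]

```text
t: 15.93
tool_pos: [0.445, 0.004, 0.0745]
tcp_rot: [-180.0, 0.1, 167.4]
wrist_force: [0.1, 0.5, -0.6]
gripper_width: 0.034
grip_force: 0.0
```

move_arm:
  targets: [0,0,0,0,0,7,0.4,0,0,0,0,0,6,0.4,0,0,0,0,0,0,0.4]

```text
t: 16.18
tool_pos: [0.4446, 0.0056, 0.0744]
tcp_rot: [-180.0, 0.0, -179.7]
wrist_force: [-0.4, 0.1, -1.1]
gripper_width: 0.034
grip_force: 0.0
```

```bash
python3 - <<'E'
from h import *
from plant import pinpoint
for n in("top","scene"):
    camera(n);print(n,[(np.round(d["at"],3),round(d["confidence"],2)) for d in pinpoint("slidebox1",n)])
E
```

```text
top [(array([ 0.36 , -0.101,  0.004]), 0.92), (array([ 0.662, -0.215,  0.001]), 0.9), (array([0.718, 0.385, 0.001]), 0.79), (array([ 0.659, -0.111,  0.001]), 0.73), (array([ 0.2  ,  0.294, -0.   ]), 0.61)]
scene [(array([0.201, 0.294, 0.006]), 0.95), (array([ 0.356, -0.102,  0.003]), 0.91), (array([ 0.659, -0.113, -0.003]), 0.89), (array([ 0.659, -0.213,  0.004]), 0.86), (array([0.723, 0.388, 0.   ]), 0.75)]
```

move_arm:
  targets: [0,0,-35,0,0,0,0.4,0,0,-30,0,0,0,0.4,0,0,0,0,0,0,0.4,12,0,0,0,0,0,0.4,12,0,0,0,0,0,0.4,12,0,0,0,0,0,0.4,12,0,0,0,0,0,0.4,12,0,0,0,0,0,0.4]

```text
t: 17.05
tool_pos: [0.5043, 0.005, 0.0102]
tcp_rot: [180.0, -0.1, 180.0]
wrist_force: [-1.1, 0.9, -0.5]
gripper_width: 0.0341
grip_force: 0.5
```

```bash
python3 - <<'E'
from h import *
im=camera("scene")
cv2.imwrite("pics/s3.png",cv2.resize(im[130:360,190:420],None,fx=2.6,fy=2.6,interpolation=3)[:,:,::-1])
E
```

```text
(no output)
```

View pics/s3.png

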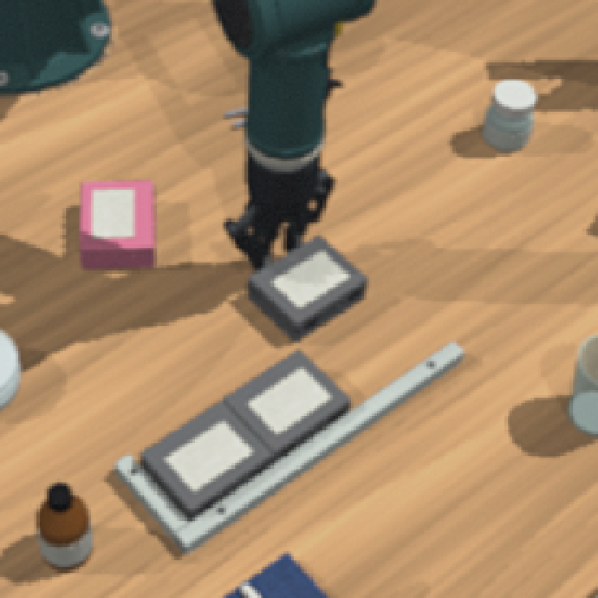

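The third box (crop (308,285)) is square to the fingers, and it clears the row's left edge, which runs from (300,353) to (348,400). Continuing in +x.

move_arm:
  targets: [12,0,0,0,0,0,0.4,12,0,0,0,0,0,0.4,12,0,0,0,0,0,0.4,12,0,0,0,0,0,0.4,12,0,0,0,0,0,0.4,12,0,0,0,0,0,0.4,10,0,0,0,0,0,0.4,8,0,0,0,0,0,0.4,6,0,0,0,0,0,0.4,4,0,0,0,0,0,0.4,3,0,0,0,0,0,0.4,0,0,0,0,0,0,0.4]

```text
t: 18.1
tool_pos: [0.608, 0.0047, 0.0092]
tcp_rot: [-180.0, 0.0, -180.0]
wrist_force: [0.7, -0.2, -0.1]
gripper_width: 0.0339
grip_force: 0.0
```

move_arm:
  targets: [2,0,0,0,0,0,0.4,1.5,0,0,0,0,0,0.4,0,0,0,0,0,0,0.4]

```text
t: 18.35
tool_pos: [0.6098, 0.0047, 0.0089]
tcp_rot: [-180.0, -0.1, -179.9]
wrist_force: [-4.2, -0.5, 2.9]
gripper_width: 0.0338
grip_force: 2.1
```

move_arm:
  targets: [1.5,0,0,0,0,0,0.4,0,0,0,0,0,0,0.4]

```text
t: 18.52
tool_pos: [0.6097, 0.0048, 0.0087]
tcp_rot: [180.0, -0.3, -179.9]
wrist_force: [-6.3, -1.0, 4.6]
gripper_width: 0.0343
grip_force: 3.7
```

move_arm:
  targets: [-15,0,5,0,0,0,0.4,-10,0,25,0,0,-3,0.4,0,0,30,0,0,-7,0.4,0,15,0,0,0,-7,0.4,0,20,0,0,0,-7,0.4,0,20,0,0,0,-7,0.4,10,20,0,0,0,-7,0.4,15,12,0,0,0,-7,0.4,15,0,0,0,0,-7,0.4,15,0,0,0,0,-7,0.4,14,0,0,0,0,-7,0.4,0,0,0,0,0,-7,0.4]

```text
t: 19.52
tool_pos: [0.661, 0.0919, 0.0697]
tcp_rot: [179.7, 0.1, 106.7]
wrist_force: [0.6, 0.5, 1.0]
gripper_width: 0.034
grip_force: 0.0
```

move_arm:
  targets: [0,0,0,0,0,-7,0.4,0,0,0,0,0,-7,0.4,0,0,0,0,0,-3,0.4,0,0,0,0,0,0,0.4,0,0,-30,0,0,0,0.4,0,0,-28,0,0,0,0.4,0,0,0,0,0,0,0.4]

```text
t: 20.1
tool_pos: [0.653, 0.0915, 0.0065]
tcp_rot: [-179.6, 0.0, 90.2]
wrist_force: [-0.5, -0.2, -0.8]
gripper_width: 0.0338
grip_force: 0.0
```

move_arm:
  targets: [0,-8,2,0,0,0,0.4,0,-8,0,0,0,0,0.4,0,-7,0,0,0,0,0.4,0,-6,0,0,0,0,0.4,0,-5,0,0,0,0,0.4,0,-4,0,0,0,0,0.4,0,-3,0,0,0,0,0.4,0,-2,0,0,0,0,0.4,0,0,0,0,0,0,0.4]

```text
t: 20.85
tool_pos: [0.6565, 0.0482, 0.0132]
tcp_rot: [180.0, 0.0, 90.0]
wrist_force: [-0.5, -0.5, -0.5]
gripper_width: 0.0342
grip_force: 0.0
```

move_arm:
  targets: [0,-2,0,0,0,0,0.4,0,-1,0,0,0,0,0.4,0,0,0,0,0,0,0.4]

```text
t: 21.1
tool_pos: [0.6564, 0.0468, 0.0132]
tcp_rot: [-180.0, -0.1, 90.0]
wrist_force: [-0.1, 5.3, 1.7]
gripper_width: 0.0341
grip_force: 2.6
```

move_arm:
  targets: [0,-2,0,0,0,0,0.4,0,0,0,0,0,0,0.4]

```text
t: 21.27
tool_pos: [0.6564, 0.0467, 0.0132]
tcp_rot: [180.0, -0.2, 90.0]
wrist_force: [0.3, 12.9, 2.3]
gripper_width: 0.0342
grip_force: 6.3
```

move_arm:
  targets: [0,-2,0,0,0,0,0.4,0,0,0,0,0,0,0.4]

```text
t: 21.43
tool_pos: [0.6564, 0.0467, 0.0133]
tcp_rot: [180.0, -0.4, 90.0]
wrist_force: [0.4, 20.0, 2.4]
gripper_width: 0.0341
grip_force: 9.9
```

move_arm:
  targets: [0,-2,0,0,0,0,0.4,0,0,0,0,0,0,0.4]

```text
t: 21.6
tool_pos: [0.6564, 0.0466, 0.0132]
tcp_rot: [180.0, -0.5, 90.0]
wrist_force: [1.2, 27.3, 3.0]
gripper_width: 0.0341
grip_force: 13.4
```

The row is seated firmly (27 N, no further motion). I'll back off and look.

move_arm:
  targets: [0,6,0,0,0,0,0.4,0,15,0,0,0,0,0.4,0,15,20,0,0,0,0.4,-10,35,20,0,0,0,0.4,-20,35,20,0,0,0,0.4,-20,35,20,0,0,0,0.4,-20,35,0,0,0,0,0.4,-20,30,0,0,0,0,0.4,0,0,0,0,0,0,0.4]

```text
t: 22.35
tool_pos: [0.5646, 0.2454, 0.0901]
tcp_rot: [-179.8, -0.1, 90.3]
wrist_force: [0.1, -0.7, 0.4]
gripper_width: 0.0343
grip_force: 0.0
```

```bash
python3 - <<'E'
from h import *
from plant import pinpoint
im=camera("top");a=im[115:185,250:400]
for n in("slidebox1","jar","dishes","stain_bottle"):print(n,[(np.round(d["at"],3),round(d["confidence"],2)) for d in pinpoint(n,"top")])
b=camera("scene")[210:350,225:395]
A=cv2.resize(a,(600,280),interpolation=3);B=cv2.resize(b,(364,300),interpolation=3)
o=np.zeros((590,600,3),np.uint8);o[:280]=A;o[285:585,:364]=B
cv2.imwrite("pics/f1.png",o[:,:,::-1])
E
```

```text
slidebox1 [(array([ 0.66 , -0.115,  0.001]), 0.87), (array([0.716, 0.385, 0.   ]), 0.74), (array([ 0.664, -0.215, -0.001]), 0.7), (array([ 0.646, -0.368, -0.   ]), 0.67), (array([ 0.658, -0.014, -0.002]), 0.6)]
jar [(array([ 0.434, -0.331, -0.001]), 0.61), (array([ 0.514,  0.355, -0.002]), 0.58)]
dishes [(array([ 0.436, -0.331,  0.   ]), 0.77), (array([ 0.699, -0.266, -0.002]), 0.32)]
stain_bottle [(array([ 0.644, -0.366,  0.001]), 0.87)]
```

View pics/f1.png

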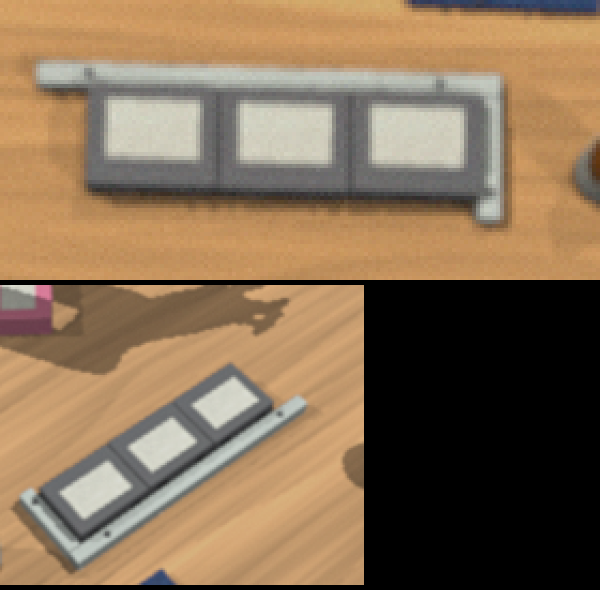

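The row is closed and straight in both views (boxes at crop (152,135), (285,140) and (418,143)). For certainty I'll press each box lightly against the long strip.

move_arm:
  targets: [0,-22,0,0,0,7,0.4,0,-22,0,0,0,7,0.4,0,-22,0,0,0,7,0.4,0,-22,0,0,0,7,0.4,0,-22,0,0,0,7,0.4,0,-22,0,0,0,7,0.4,0,-22,0,0,0,7,0.4,0,-22,0,0,0,7,0.4,0,-22,0,0,0,7,0.4,0,-22,0,0,0,7,0.4,0,-22,0,0,0,7,0.4,0,-15,0,0,0,7,0.4]

```text
t: 23.65
tool_pos: [0.5697, -0.0199, 0.09]
tcp_rot: [-180.0, 0.0, 174.2]
wrist_force: [-0.6, -0.2, 0.2]
gripper_width: 0.0339
grip_force: 0.0
```

move_arm:
  targets: [0,0,-30,0,0,6,0.4,0,0,-30,0,0,0,0.4,0,0,-20,0,0,0,0.4,15,0,0,0,0,0,0.4,10,0,0,0,0,0,0.4,0,0,0,0,0,0,0.4]

```text
t: 24.15
tool_pos: [0.5981, -0.0181, 0.0104]
tcp_rot: [-180.0, 0.2, 180.0]
wrist_force: [1.8, 0.3, 0.5]
gripper_width: 0.034
grip_force: 0.0
```

move_arm:
  targets: [6,0,0,0,0,0,0.4,4,0,0,0,0,0,0.4,3,0,0,0,0,0,0.4,0,0,0,0,0,0,0.4]

```text
t: 24.48
tool_pos: [0.6084, -0.0166, 0.0108]
tcp_rot: [-180.0, 0.1, -179.9]
wrist_force: [0.3, 0.4, -0.7]
gripper_width: 0.0342
grip_force: 0.0
```

move_arm:
  targets: [-20,0,0,0,0,0,0.4,0,-33,0,0,0,0,0.4,0,-34,0,0,0,0,0,0.4,0,-33,0,0,0,0,0.4,0,0,0,0,0,0,0.4,12,0,0,0,0,0,0.4,5,0,0,0,0,0,0.4,3,0,0,0,0,0,0.4,0,0,0,0,0,0,0.4]

```text
$.targets: bad value
```

move_arm:
  targets: [2,0,0,0,0,0,0.4,2,0,0,0,0,0,0.4,0,0,0,0,0,0,0.4]

```text
t: 24.73
tool_pos: [0.6098, -0.0163, 0.01]
tcp_rot: [180.0, -0.2, -179.9]
wrist_force: [-4.0, -0.6, 2.7]
gripper_width: 0.0343
grip_force: 2.0
```

move_arm:
  targets: [-20,0,0,0,0,0,0.4,0,-33,0,0,0,0,0.4,0,-34,0,0,0,0,0.4,0,-33,0,0,0,0,0.4,0,0,0,0,0,0,0.4,12,0,0,0,0,0,0.4,5,0,0,0,0,0,0.4,3,0,0,0,0,0,0.4,0,0,0,0,0,0,0.4]

```text
t: 25.48
tool_pos: [0.6099, -0.1162, 0.0097]
tcp_rot: [-180.0, -0.2, -179.9]
wrist_force: [-3.8, -2.6, 0.5]
gripper_width: 0.0342
grip_force: 1.8
```

move_arm:
  targets: [-20,0,0,0,0,0,0.4,0,-33,0,0,0,0,0.4,0,-34,0,0,0,0,0.4,0,-33,0,0,0,0,0.4,0,0,0,0,0,0,0.4,12,0,0,0,0,0,0.4,5,0,0,0,0,0,0.4,3,0,0,0,0,0,0.4,0,0,0,0,0,0,0.4]

```text
t: 26.23
tool_pos: [0.6101, -0.2157, 0.0098]
tcp_rot: [-180.0, -0.2, -179.9]
wrist_force: [-4.2, -2.0, 0.8]
gripper_width: 0.0345
grip_force: 1.9
```

All three are flush at the same x (0.610). I'll retreat and do a last check.

move_arm:
  targets: [-20,0,0,0,0,0,0.4,-30,10,20,0,0,0,0.4,-30,20,25,0,0,0,0.4,-20,30,25,0,0,0,0.4,-20,30,20,0,0,0,0.4,0,36,0,0,0,0,0.4,0,36,0,0,0,0,0.4,0,36,0,0,0,0,0.4,0,36,0,0,0,0,0.4,0,0,0,0,0,0,0.4]

```text
t: 27.07
tool_pos: [0.4927, 0.0212, 0.0978]
tcp_rot: [179.9, -0.0, -179.7]
wrist_force: [-0.2, -0.0, 0.6]
gripper_width: 0.0343
grip_force: 0.0
```

```bash
python3 - <<'E'
from h import *
im=camera("top")
cv2.imwrite("pics/f2.png",cv2.resize(im[110:270,140:430],None,fx=2.7,fy=2.7,interpolation=3)[:,:,::-1])
E
```

```text
(no output)
```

View pics/f2.png

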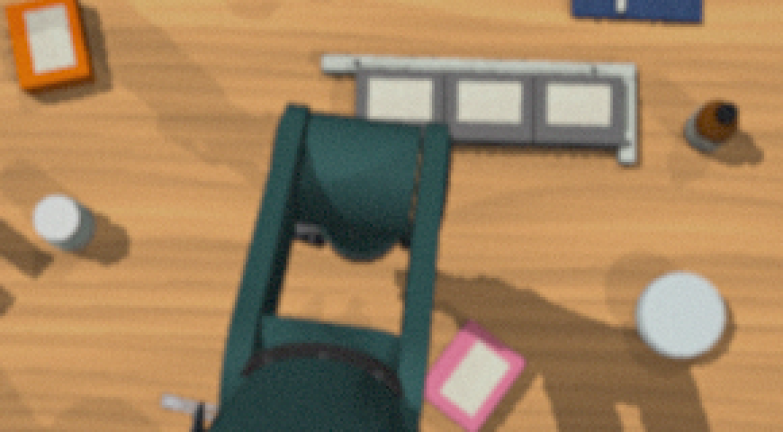

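The row is closed in the corner (crop (400,100), (490,103) and (578,105)). The jar (60,222), bottle (714,125) and dishes (682,315) have not moved.

```bash
python3 -c "
from plant import r
print(r.finish_job())"
```

```text
the job is handed in; nothing more can be done
None
```

The three grey slide boxes are in a closed, straight row in the corner of the stop, the jar, bottle and dishes were not moved, and the job was handed in at about 27 s of the 64 s limit.

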